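# Find the heavy side of a clock flywheel and hold it down

### The job

The brass flywheel drum on the sloping poising stand has a hidden heavy side, and it follows the steel hand knob only loosely. Turn the knob by hand, feeling which way the drum falls, until the drum hangs free with its heavy side at the bottom and the knob's thin cross-arm stands about midway between its stop pegs; finish while still gripping the knob there and holding it still. Turn it only by the knob, without pushing on the drum, and leave the other things on the bench alone.

Things in the scene. Friction and masses are not known exactly. Their poses are not given: they have to be found in the camera images.
- stand: The poising stand, fixed to the bench: steel base plate 170 x 140 x 16 mm, reaching from 50 mm in front (its own -x) of its origin to 120 mm behind it; origin on the bench surface. A stub spindle leans 28 degrees from the vertical towards the stand's own -x side, which looks roughly away from the robot, and carries knob and drum. Its place and yaw change.
- knob: Hand knob: dark steel bar 46 mm long (own x), 14 mm wide (own y), its underside 14 mm and top 44 mm above the drum's front face. Origin on the spindle axis at that face, 95 mm above the bench over the stand's origin. Own z: the spindle axis, out of the face (up, leaning 28 degrees). Turns about z without end; its stiff bearing (0.15 N m, more than the drum's pull) keeps it where it is let go.
- knob_grip (a point): Point to grip, on the spindle axis 36 mm out from the drum's face, 8 mm under the bar's top: pinch the bar across its 14 mm width, tool pointing along the knob's -z.
- drum: Brass flywheel drum: closed disc 106 mm across, 32 mm thick, loose on the knob's shaft; origin at the middle of its front face, z as the knob's. Four pegs on the face, 6 mm thick, 8 mm high, 41 mm off the axis, one either side of each arm end. An unseen slug (about 0.4 kg, 36 mm off the axis) makes one side heavy; where differs each time, and pegs and axes do not tell. Settles in a second.
- play (a joint): Drum's angle from the knob, right-handed about the knob's z (rad). 0: arm midway between pegs; +-0.3: a peg stops on the arm. Heavy side off the bottom: the drum rests on a stop; at +0.3 turn the knob in the + sense to bring the heavy side down, at -0.3 in the - sense. Only when the heavy side is at the bottom does the drum leave the stops and hang still while the knob turns through the play.
- loupe_a: Bystander, to be left alone: a black eye loupe, 42 mm across, 34 mm high; origin at the centre of its underside.
- loupe_b: Bystander, to be left alone: another black eye loupe, the same; origin at the centre of its underside.
- pot: Bystander, to be left alone: a white ceramic pot, 60 mm across, 42 mm high; origin at the centre of its underside.
- driver: Bystander, to be left alone: a screwdriver lying along its own x, 130 mm long; origin at the centre of its underside.
- dome: Bystander, to be left alone: a clear dome 77 mm high on a 110 mm dish; origin at the centre of its underside.
- inkblock: Bystander, to be left alone: a wooden block 55 x 200 mm with four round black pads, 36 mm high; origin at the centre of its underside.
- oil: Bystander, to be left alone: an oil bottle, 34 mm across, 60 mm high; origin at the centre of its underside.
- holder: Bystander, to be left alone: an aluminium ring, 44 mm across, 14 mm high; origin at the centre of its underside.
- cross_end (a point): One end of the knob's thin cross-arm, a straight strip 92 mm from end to end (46 mm either side of the axis), 6 mm wide, up to 8 mm above the drum's face. It lies along the knob's own x, turns with the knob and moves between the drum's stop pegs; this is its +x end.
Things that resemble listed ones, but are neither listed nor needed, are in the scene too. What is shaped like the stand but red is not meant.

How it is judged:
On the way:
1. the fingers have gripped the knob while the drum still rests against a stop (contact force between the fingers and knob above 2 N and (value of joint play above 0.25 rad or value of joint play below -0.25 rad)), for 0.1 s.
At the end, for the whole second after the job is handed in: The fingers still grip the knob (over 2 N), nothing touches the drum (under 0.5 N), the drum hangs free of its stops with the arm within 0.18 rad (10 degrees) of midway between the pegs, and knob and drum are still (under 0.1 and 0.15 rad/s) (contact force between the fingers and knob above 2 N and contact force between anything else and drum below 0.5 N and value of joint play between -0.18 and 0.18 rad and angular speed of drum below 0.15 rad/s and angular speed of knob below 0.1 rad/s); the arm keeps its last pose, push and grip.
It fails at once if the drum was pushed (over 5 N on it) (contact force between the arm and drum above 5 N).
It fails at once if the drum was pushed by the fingers (over 5 N) (contact force between the fingers and drum above 5 N).
It fails at once if a bystander was moved by more than 25 mm (distance of any of loupe_a, loupe_b, pot, driver, dome, inkblock, oil, holder from where it was at the start of the episode above 0.025 m).
It also fails if it takes over 72 s, if anything falls off the work surface, if the arm or the gripper's body presses on something with over 40 N, if the wrist force passes 120 N, or if a joint passes its speed limit or range.

### The arm

A 6-joint arm with a two-finger parallel gripper is mounted at the origin on the work surface. World frame = base frame: x ahead of the robot, y to its left, z up, the work surface at z = 0. Lengths are in m, angles in rad, forces in N, time in s.
With the tool pointing down it reaches from about 0.225 to 0.875 m from the base axis. Payload 3.4 kg.
Tool frame: the origin (TCP) lies between the finger pads, 19 mm behind the fingertips; this is the grasp point; z points along the fingers, y is the line along which they close (so a half turn about z gives the same grasp; the last joint's range is limited). The gripper opens to 85 mm and grips with 20 to 120 N. Pads are 22 mm wide; open, the fingers measure 114 mm over their backs; the gripper's body (76 mm by 85 mm) begins 54 mm behind the grasp point. The pads swing forward as they close: fully open they stand 13 mm farther back than shut.
Start: joints at [-1.259, 0.276, 1.505, -0, 1.361, -0.121], TCP at [0.241, -0.522, 0.25] pointing down, gripper open.
Joint ranges: [-2.89, 2.89], [-0.75, 2.08], [0.22, 2.7], [-1.18, 4.32], [0.11, 2.71], [-2.7, 2.7]. Speed limits (rad/s): [2.57, 2.57, 3.14, 3.14, 3.14, 3.14].

### API

Orientations are given as a unit quaternion [w, x, y, z].
In Python, from rig import manip gives the robot as it stands.
- The arm moves only by the shell command python3 -m pendant 'ROWS' [FORCE]. ROWS is JSON, a list of rows, each an object of numbers: "dx", "dy", "dz": the shift along the tool's x, y, z in m; "rx", "ry", "rz": the turn, a rotation vector about the tool's x, y, z in degrees; "hand": the finger opening in m, from 0 to 0.0854. In form: [{"dx": .., "dy": .., "dz": .., "rx": .., "ry": .., "rz": .., "hand": ..}, ...]. A call has 1 to 12 rows; each row shifts and turns the commanded pose from where the row before left it, along the tool's axes as they then stand; what a row does not reach is not made up. A row lasts 1/12 s, in which the tool goes at most 41.7 mm and 7.16 degrees, less where a joint would pass 70% of its speed; a pose out of reach is approached as far as the arm can. A call is refused whole if a number of a shift passes 0.0417 or a number of a turn 7.16, either way. A call with a gripper value outside its range is refused whole. The fingers move at their own pace and stop on an object; FORCE is the grip in N (left out, the last holds). Time passes only in rows, so rows that do not move let the fingers close. It gives the time, the measured TCP pose, the force, the opening and the grip force at its end, in the units of the state.
- manip.get_state(): the state, without advancing time (a new reading comes with each control period).
- manip.get_image(name): name is "side" or "top"; returns a dict with "frame" (480x640x3 uint8, red, green, blue), "fx", "fy", "cx", "cy" (pixels), "distortion" ([k1, k2, p1, p2, k3] as OpenCV has them; the pictures are not rectified), "position" and "attitude" of the camera in the world. Camera axes: x right, y up, looking along -z (the intrinsics and any distortion apply to the point x, -y, -z); pixel columns grow to the right and rows downward; lengths in m; the calibration is good to about 2 mm. A picture is of the moment at which its call begins. There is no depth.
- manip.sign_off(): hands the job in; it is judged then, once.
The state is a dict: "clock": time; "qpos": joint angles; "qd": joint speeds; "effort": joint torques, N m; "position": TCP position; "ee_rot": TCP orientation; "contact_force": force on the tool from outside, world axes, zero at the start; "moment": the same for the moment, N m; "width": finger opening in m; "gripper_force": force on a finger pad.
Only numpy, scipy, OpenCV 4.12 (cv2) and the standard library are available. Lean on these libraries where they do the work, as an engineer would, in place of code of your own. Each camera call takes 0.05 s, during which the arm holds its last target. There are 200 camera calls.

## Working session

There is one attempt and no reset: what is moved stays moved. The work goes in short steps, Python scripts to look and compute and a shell command to move; the robot and the scene stay as the last step left them, time stands still between calls to the robot, and variables do not carry over. Pictures are saved under pics/ and viewed, at most 10 in all, crops included, and the job is handed in when it is done.

```bash
mkdir -p pics; ls; cat > h.py <<'E'
import numpy as np, cv2, json
from scipy.spatial.transform import Rotation as R
from rig import manip
def rot(q): return R.from_quat([q[1],q[2],q[3],q[0]])
def shot(name,save=None):
    im=manip.get_image(name)
    if save: cv2.imwrite(f'pics/{save}.png',cv2.cvtColor(im['frame'],cv2.COLOR_RGB2BGR))
    return im
def Rc(im):
    a=np.array(im['attitude'],float)
    return R.from_matrix(a) if a.shape==(3,3) else rot(a)
def ray(im,uv):
    K=np.array([[im['fx'],0,im['cx']],[0,im['fy'],im['cy']],[0,0,1.]])
    p=cv2.undistortPoints(np.array(uv,float).reshape(-1,1,2),K,np.array(im['distortion'],float)).reshape(-1,2)
    d=np.c_[p[:,0],-p[:,1],-np.ones(len(p))]
    return np.array(im['position']),Rc(im).apply(d)
def plane(im,uv,p0,n):
    o,d=ray(im,uv); n=np.array(n,float)
    return o+d*(((np.array(p0)-o)@n)/(d@n))[:,None]
def proj(im,P):
    K=np.array([[im['fx'],0,im['cx']],[0,im['fy'],im['cy']],[0,0,1.]])
    c=Rc(im).inv().apply(np.atleast_2d(P)-np.array(im['position']))*[1,-1,-1]
    return cv2.projectPoints(c,np.zeros(3),np.zeros(3),K,np.array(im['distortion'],float))[0].reshape(-1,2)
E
python3 - <<'E'
from h import *
for n in('top','side'):
    im=shot(n,n+'0'); print(n,{k:v for k,v in im.items() if k!='frame'})
print(manip.get_state())
E
```

```text
pics
top {'fx': 602.0209102614086, 'fy': 602.0209102614086, 'cx': 317.08932411223685, 'cy': 237.71121369358107, 'distortion': array([-0.14957117,  0.        ,  0.        ,  0.        ,  0.        ]), 'position': array([0.23744665, 0.00757171, 1.66544119]), 'attitude': array([-0.70112054, -0.05348436,  0.05664194,  0.70877437])}
side {'fx': 610.3457874193682, 'fy': 610.3457874193682, 'cx': 321.9973964525297, 'cy': 234.58715901677726, 'distortion': array([-0.01611723,  0.        ,  0.        ,  0.        ,  0.        ]), 'position': array([-0.18041341, -1.12236137,  0.98152269]), 'attitude': array([ 0.85445532,  0.45044647, -0.12536484, -0.22646795])}
{'clock': 0.1, 'qpos': array([-1.25901461e+00,  2.76511990e-01,  1.50597759e+00, -2.65226001e-05,
        1.36070521e+00, -1.20997062e-01]), 'qd': array([ 3.87180310e-04, -2.66030362e-03, -3.55528212e-03, -4.51380185e-05,
       -9.16036800e-04,  7.41929613e-05]), 'effort': array([ 1.08774839e-03, -4.17702055e+01, -2.46405548e+01, -1.50414712e-04,
        5.77979677e-03, -4.49894586e-06]), 'position': array([ 0.24100751, -0.5215797 ,  0.24924899]), 'ee_rot': array([-7.96192760e-04,  9.76678119e-01,  2.14707265e-01, -8.92086130e-05]), 'contact_force': array([ 0.69526143, -0.04363795, -0.14908896]), 'moment': array([-0.05454326, -0.01238264, -0.00883316]), 'gripper_force': 0.0, 'width': 0.08523250379748394}
```

View pics/top0.png

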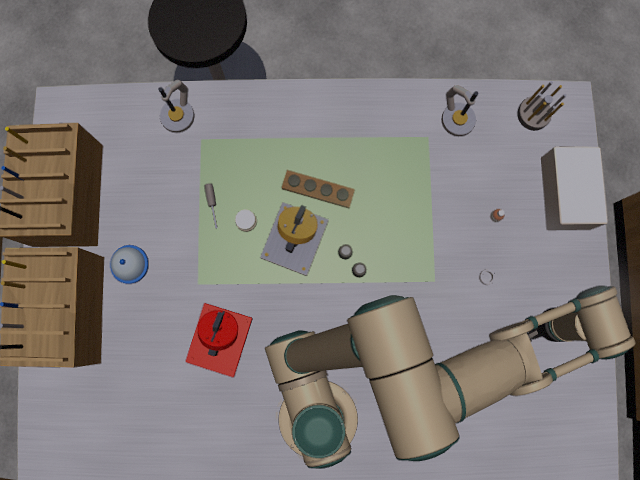

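View pics/side0.png

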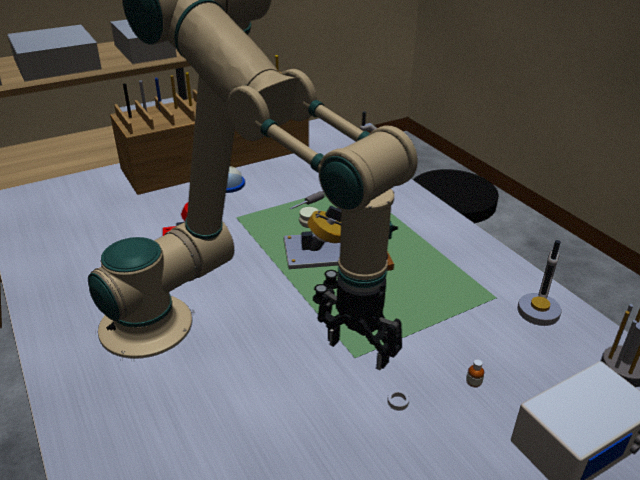

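Candidates: brass drum on the grey plate at top (297,225), the red stand at (218,332) (excluded by colour), and two small brass-topped gauges on round feet at (176,113) and (460,115). Only the first one matches the description. I'll check it in a close crop.

```bash
python3 - <<'E'
import cv2,numpy as np
t=cv2.imread('pics/top0.png')[190:290,245:345]; s=cv2.imread('pics/side0.png')[180:280,270:370]
g=lambda a:cv2.resize(np.clip(a.astype(float)*1.6,0,255).astype('uint8'),(600,600),interpolation=cv2.INTER_CUBIC)
cv2.imwrite('pics/crop0.png',g(t))
E
```

```text
(no output)
```

View pics/crop0.png

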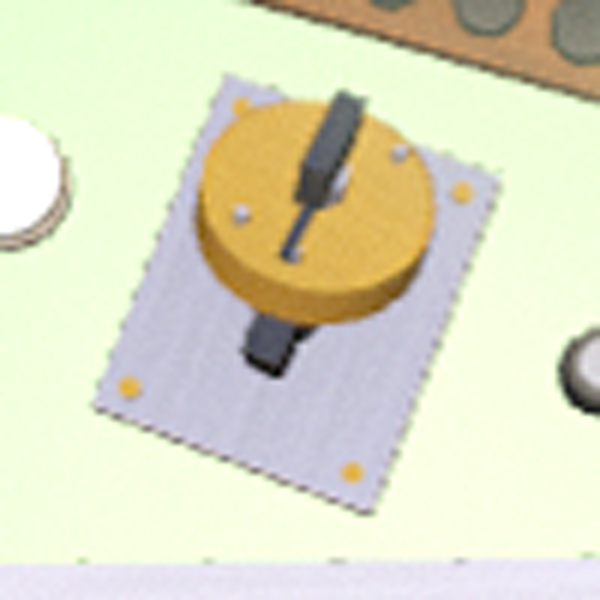

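The crop shows the brass drum on the grey plate, as described. The plate corners are at crop (228,75), (498,183), (372,513) and (97,407). The bar runs (310,185)–(350,100), and the near arm end at (288,258) lies against the peg at (293,255). A second peg is at (240,213), so the drum is at a stop.

```bash
cat >> h.py <<'E'
TH=np.radians(28)
def frame(o,yaw):  # stand origin xy, yaw -> face point, knob axis z, in-face x (stand +x downhill/up), y
    Rs=R.from_euler('z',yaw)
    z=Rs.apply([-np.sin(TH),0,np.cos(TH)]); x=Rs.apply([np.cos(TH),0,np.sin(TH)]); y=np.cross(z,x)
    return np.array([o[0],o[1],.095]),x,y,z
E
python3 - <<'E'
from h import *
im=shot('top'); f=im['frame'].astype(int)
sub=f[190:290,245:345]; r,g,b=sub[...,0],sub[...,1],sub[...,2]
m=((b>g-2)&(r>100)&(b>100)).astype('uint8')
n,l,s,c=cv2.connectedComponentsWithStats(m); print(s[1:,4],s[1:,:4].tolist(),c[1:])
k=l[50:,:][20,45] if l[70,45] else 1+np.argmax(s[1:,4])
p=np.argwhere(l==k)[:,::-1]; h=cv2.convexHull(p.astype(np.float32))
for e in np.linspace(1,15,60):
    q=cv2.approxPolyDP(h,e,True)
    if len(q)==4: break
q=q.reshape(-1,2); print('mask corners',q)
mine=np.array([[228,75],[498,183],[372,513],[97,407]])/6-.5+[245,190]
for name,qq in(('mask',q+[245,190]),('eye',mine)):
    P=plane(im,qq,[0,0,.016],[0,0,1]); print(name,P.round(4).tolist(),np.linalg.norm(P-np.roll(P,-1,0),axis=1).round(4))
P=plane(im,mine,[0,0,.016],[0,0,1])
far=(P[0]+P[1])/2; near=(P[2]+P[3])/2; d=near-far; yaw=np.arctan2(d[1],d[0]); u=d/np.linalg.norm(d)
o=(far+near)/2-u*.035; print('origin',o,'yaw deg',np.degrees(yaw))
F,x,y,z=frame(o,yaw)
t=np.linspace(0,2*np.pi,40)
rim=proj(im,F+.053*(np.cos(t)[:,None]*x+np.sin(t)[:,None]*y)); print('rim bbox',rim.min(0),rim.max(0))
br=((r-b>60)&(g-b>30)).astype('uint8'); n,l2,s2,_=cv2.connectedComponentsWithStats(br); print(s2[1:],'+[245,190]')
print('centre px',proj(im,[F,F+.036*z,F+.044*z]))
dk=((r<80)&(g<80)&(b<95)).astype('uint8'); n,l3,s3,c3=cv2.connectedComponentsWithStats(dk)
for i in range(1,n):
    if s3[i,4]>15: print(i,s3[i],c3[i]+[245,190])
for off,pt,nm in((.044,(348,96),'barfar'),(.044,(312,160),'barnear'),(.008,(288,258),'armend'),(.008,(293,251),'peg'),(.008,(240,211),'peg'),(.008,(399,150),'peg')):
    w=plane(im,[np.array(pt)/6-.5+[245,190]],F+off*z,z)[0]-F; a,bb=w@x,w@y; print(nm,np.hypot(a,bb),np.degrees(np.arctan2(bb,a)))
E
```

```text
[1613  148    2    3    2   24  625] [[16, 13, 67, 72], [0, 20, 10, 19], [66, 24, 1, 2], [56, 29, 2, 2], [40, 34, 1, 2], [96, 56, 4, 9], [0, 93, 100, 7]] [[47.15747055 57.61438314]
 [ 3.74324324 28.73648649]
 [66.         24.5       ]
 [56.66666667 29.66666667]
 [40.         34.5       ]
 [97.91666667 60.        ]
 [50.9968     96.36      ]]
mask corners [[82. 29.]
 [61. 84.]
 [16. 67.]
 [37. 13.]]
mask [[0.5492, -0.0295, 0.016], [0.396, 0.0303, 0.016], [0.4444, 0.1543, 0.016], [0.5961, 0.0959, 0.016]] [0.1644 0.133  0.1626 0.1339]
eye [[0.599, 0.0945, 0.016], [0.5463, -0.0308, 0.016], [0.3932, 0.029, 0.016], [0.4434, 0.1552, 0.016]] [0.136  0.1644 0.1358 0.1669]
origin [0.52808842 0.04923452 0.016     ] yaw deg 158.66904531028385
rim bbox [278.21378822 205.79243978] [317.69898994 237.97385561]
[[ 52   1   1   1   1]
 [ 55   2   1   1   1]
 [ 90   2   1   1   1]
 [ 65   5   1   1   1]
 [ 33  17  39  37 954]
 [ 76  31   2   2   4]
 [ 20  63   3   3   6]
 [ 57  77   3   3   7]] +[245,190]
centre px [[298.02413235 221.57756351]
 [300.011451   213.39060495]
 [300.46315579 211.53053655]]
3 [76  0 11  6 19] [325.57894737 193.26315789]
5 [92  0  8 11 30] [339.93333333 194.36666667]
17 [ 47  16  13  28 130] [298.58461538 216.94615385]
21 [40 52 13 11 80] [290.1   246.775]
22 [93 57  7 12 37] [340.54054054 253.43243243]
barfar 0.02124544620831276 -175.38529231715998
barnear 0.019268703272551473 -13.085954753121062
armend 0.04575522603673828 -0.5844519957026453
peg 0.04129757699452058 0.35927961449537843
peg 0.04193699286862831 -42.15016207097563
peg 0.03999808423058112 141.64299069927577
```

Sizes agree: arm end at 45.8 mm, pegs at about 41 mm, and the rim box fits to within 1 px. The peg diagonal and the bar both suggest the axis lies 2 mm towards in-face −y. The arm sits at about −2° and the peg mid at about −19°, so play ≈ −0.3 and the knob must be turned in the − sense. Next I work out the approach.

```bash
cat >> h.py <<'E'
F,X,Y,Z=frame((.5281,.0492),np.radians(158.67)); F=F-.002*Y
def target(d,ang):  # TCP at height d over the face, tool x along knob x at angle ang deg
    a=np.radians(ang); kx=np.cos(a)*X+np.sin(a)*Y
    return F+d*Z, R.from_matrix(np.c_[kx,np.cross(-Z,kx),-Z])
def togo(d,ang):
    s=manip.get_state(); p,Rt=target(d,ang); Rn=rot(s['ee_rot'])
    print('shift mm (tool now)',(Rn.inv().apply(p-s['position'])*1000).round(1),'then rotvec deg',np.degrees((Rn.inv()*Rt).as_rotvec()).round(2))
    print('q',np.round(s['qpos'],2),'pos',s['position'].round(4),'t',s['clock'],'F',s['contact_force'].round(2),'M',s['moment'].round(3))
E
python3 -c "
from h import *
print(F,Z,target(.036,-2)[0]); togo(.12,-2)"
```

```text
[0.52882748 0.051063   0.095     ] [ 0.43731318 -0.17076512  0.88294759] [0.54457075 0.04491546 0.12678611]
shift mm (tool now) [ 540.5 -358.5   49. ] then rotvec deg [  32.53   13.11 -128.67]
q [-1.26  0.28  1.51 -0.    1.36 -0.12] pos [ 0.241  -0.5216  0.2494] t 0.15 F [ 0.54 -0.29  0.71] M [0.04  0.032 0.005]
```

```bash
python3 -m pendant '[{"dx":0.027,"dy":-0.018},{"dx":0.027,"dy":-0.018},{"dx":0.027,"dy":-0.018},{"dx":0.027,"dy":-0.018},{"dx":0.027,"dy":-0.018},{"dx":0.027,"dy":-0.018},{"dx":0.027,"dy":-0.018},{"dx":0.027,"dy":-0.018},{"dx":0.027,"dy":-0.018},{"dx":0.027,"dy":-0.018},{"dx":0.027,"dy":-0.018},{"dx":0.027,"dy":-0.018}]' 40
python3 -m pendant '[{"dx":0.027,"dy":-0.018},{"dx":0.027,"dy":-0.018},{"dx":0.027,"dy":-0.018},{"dx":0.027,"dy":-0.018},{"dx":0.027,"dy":-0.018},{"dx":0.027,"dy":-0.018},{"dx":0.027,"dy":-0.018},{"dx":0.027,"dy":-0.018},{},{},{},{}]'
python3 -m pendant '[{"rx":1.36,"ry":0.55,"rz":-5.36},{"rx":1.36,"ry":0.55,"rz":-5.36},{"rx":1.36,"ry":0.55,"rz":-5.36},{"rx":1.36,"ry":0.55,"rz":-5.36},{"rx":1.36,"ry":0.55,"rz":-5.36},{"rx":1.36,"ry":0.55,"rz":-5.36},{"rx":1.36,"ry":0.55,"rz":-5.36},{"rx":1.36,"ry":0.55,"rz":-5.36},{"rx":1.36,"ry":0.55,"rz":-5.36},{"rx":1.36,"ry":0.55,"rz":-5.36},{"rx":1.36,"ry":0.55,"rz":-5.36},{"rx":1.36,"ry":0.55,"rz":-5.36}]'
python3 -m pendant '[{"rx":1.36,"ry":0.55,"rz":-5.36},{"rx":1.36,"ry":0.55,"rz":-5.36},{"rx":1.36,"ry":0.55,"rz":-5.36},{"rx":1.36,"ry":0.55,"rz":-5.36},{"rx":1.36,"ry":0.55,"rz":-5.36},{"rx":1.36,"ry":0.55,"rz":-5.36},{"rx":1.36,"ry":0.55,"rz":-5.36},{"rx":1.36,"ry":0.55,"rz":-5.36},{"rx":1.36,"ry":0.55,"rz":-5.36},{"rx":1.36,"ry":0.55,"rz":-5.36},{"rx":1.36,"ry":0.55,"rz":-5.36},{"rx":1.36,"ry":0.55,"rz":-5.36}]'
python3 -m pendant '[{},{},{},{}]'
python3 -c "
from h import *
togo(.12,-2)
for n in('top','side'):
  im=shot(n,n+'1'); print(n,proj(im,[F,F+.044*Z]))"
```

```text
shift mm (tool now) [ 540.5 -358.5   49. ] then rotvec deg [  32.53   13.11 -128.67]
q [-1.26  0.28  1.51 -0.    1.36 -0.12] pos [ 0.241  -0.5216  0.2494] t 0.15 F [ 0.54 -0.29  0.71] M [0.04  0.032 0.005]
top [[297.33324778 221.31082344]
 [299.75641453 211.25859729]]
side [[328.90927108 220.1891765 ]
 [336.86758872 207.27070144]]invalid input
invalid input
invalid input
invalid input
invalid input
```

```bash
python3 -m pendant '[{"dx":0.027,"dy":-0.018,"dz":0,"rx":0,"ry":0,"rz":0,"hand":0.085}]' 40; python3 -m pendant '[{"dx":0.027,"dy":-0.018,"hand":0.085}]'
```

```text
clock: 0.33
position: [0.2563, -0.4986, 0.2494]
ee_rot: [0.002, 0.977, 0.213, -0.001]
contact_force: [0.6, -0.1, 1.0]
width: 0.0845
gripper_force: 0.0invalid input
```

```bash
python3 -m pendant '[{"dx":0.027,"dy":-0.018,"dz":0,"rx":0,"ry":0,"rz":0,"hand":0.085},{"dx":0.027,"dy":-0.018,"dz":0,"rx":0,"ry":0,"rz":0,"hand":0.085},{"dx":0.027,"dy":-0.018,"dz":0,"rx":0,"ry":0,"rz":0,"hand":0.085},{"dx":0.027,"dy":-0.018,"dz":0,"rx":0,"ry":0,"rz":0,"hand":0.085},{"dx":0.027,"dy":-0.018,"dz":0,"rx":0,"ry":0,"rz":0,"hand":0.085},{"dx":0.027,"dy":-0.018,"dz":0,"rx":0,"ry":0,"rz":0,"hand":0.085},{"dx":0.027,"dy":-0.018,"dz":0,"rx":0,"ry":0,"rz":0,"hand":0.085},{"dx":0.027,"dy":-0.018,"dz":0,"rx":0,"ry":0,"rz":0,"hand":0.085},{"dx":0.027,"dy":-0.018,"dz":0,"rx":0,"ry":0,"rz":0,"hand":0.085},{"dx":0.027,"dy":-0.018,"dz":0,"rx":0,"ry":0,"rz":0,"hand":0.085}]' 40
python3 -m pendant '[{"dx":0.027,"dy":-0.018,"dz":0,"rx":0,"ry":0,"rz":0,"hand":0.085},{"dx":0.027,"dy":-0.018,"dz":0,"rx":0,"ry":0,"rz":0,"hand":0.085},{"dx":0.027,"dy":-0.018,"dz":0,"rx":0,"ry":0,"rz":0,"hand":0.085},{"dx":0.027,"dy":-0.018,"dz":0,"rx":0,"ry":0,"rz":0,"hand":0.085},{"dx":0.027,"dy":-0.018,"dz":0,"rx":0,"ry":0,"rz":0,"hand":0.085},{"dx":0.027,"dy":-0.018,"dz":0,"rx":0,"ry":0,"rz":0,"hand":0.085},{"dx":0.027,"dy":-0.018,"dz":0,"rx":0,"ry":0,"rz":0,"hand":0.085},{"dx":0.027,"dy":-0.018,"dz":0,"rx":0,"ry":0,"rz":0,"hand":0.085},{"dx":0.027,"dy":-0.018,"dz":0,"rx":0,"ry":0,"rz":0,"hand":0.085}]'
python3 -m pendant '[{"dx":0,"dy":0,"dz":0,"rx":1.36,"ry":0.55,"rz":-5.36,"hand":0.085},{"dx":0,"dy":0,"dz":0,"rx":1.36,"ry":0.55,"rz":-5.36,"hand":0.085},{"dx":0,"dy":0,"dz":0,"rx":1.36,"ry":0.55,"rz":-5.36,"hand":0.085},{"dx":0,"dy":0,"dz":0,"rx":1.36,"ry":0.55,"rz":-5.36,"hand":0.085},{"dx":0,"dy":0,"dz":0,"rx":1.36,"ry":0.55,"rz":-5.36,"hand":0.085},{"dx":0,"dy":0,"dz":0,"rx":1.36,"ry":0.55,"rz":-5.36,"hand":0.085},{"dx":0,"dy":0,"dz":0,"rx":1.36,"ry":0.55,"rz":-5.36,"hand":0.085},{"dx":0,"dy":0,"dz":0,"rx":1.36,"ry":0.55,"rz":-5.36,"hand":0.085},{"dx":0,"dy":0,"dz":0,"rx":1.36,"ry":0.55,"rz":-5.36,"hand":0.085},{"dx":0,"dy":0,"dz":0,"rx":1.36,"ry":0.55,"rz":-5.36,"hand":0.085},{"dx":0,"dy":0,"dz":0,"rx":1.36,"ry":0.55,"rz":-5.36,"hand":0.085},{"dx":0,"dy":0,"dz":0,"rx":1.36,"ry":0.55,"rz":-5.36,"hand":0.085}]'
python3 -m pendant '[{"dx":0,"dy":0,"dz":0,"rx":1.36,"ry":0.55,"rz":-5.36,"hand":0.085},{"dx":0,"dy":0,"dz":0,"rx":1.36,"ry":0.55,"rz":-5.36,"hand":0.085},{"dx":0,"dy":0,"dz":0,"rx":1.36,"ry":0.55,"rz":-5.36,"hand":0.085},{"dx":0,"dy":0,"dz":0,"rx":1.36,"ry":0.55,"rz":-5.36,"hand":0.085},{"dx":0,"dy":0,"dz":0,"rx":1.36,"ry":0.55,"rz":-5.36,"hand":0.085},{"dx":0,"dy":0,"dz":0,"rx":1.36,"ry":0.55,"rz":-5.36,"hand":0.085},{"dx":0,"dy":0,"dz":0,"rx":1.36,"ry":0.55,"rz":-5.36,"hand":0.085},{"dx":0,"dy":0,"dz":0,"rx":1.36,"ry":0.55,"rz":-5.36,"hand":0.085},{"dx":0,"dy":0,"dz":0,"rx":1.36,"ry":0.55,"rz":-5.36,"hand":0.085},{"dx":0,"dy":0,"dz":0,"rx":1.36,"ry":0.55,"rz":-5.36,"hand":0.085},{"dx":0,"dy":0,"dz":0,"rx":1.36,"ry":0.55,"rz":-5.36,"hand":0.085},{"dx":0,"dy":0,"dz":0,"rx":1.36,"ry":0.55,"rz":-5.36,"hand":0.085}]'
python3 -m pendant '[{"dx":0,"dy":0,"dz":0,"rx":0,"ry":0,"rz":0,"hand":0.085},{"dx":0,"dy":0,"dz":0,"rx":0,"ry":0,"rz":0,"hand":0.085},{"dx":0,"dy":0,"dz":0,"rx":0,"ry":0,"rz":0,"hand":0.085}]'
python3 -c "
from h import *
togo(.12,-2)
for n in('top','side'):
  im=shot(n,n+'1'); print(n,proj(im,[F,F+.044*Z]))"
```

```text
clock: 1.17
position: [0.4282, -0.2162, 0.2501]
ee_rot: [0.0, 0.977, 0.215, 0.0]
contact_force: [0.6, 0.2, -0.0]
width: 0.0849
gripper_force: 0.0
clock: 1.92
position: [0.5809, 0.0329, 0.2499]
ee_rot: [0.0, 0.977, 0.215, -0.0]
contact_force: [0.4, -0.2, 0.8]
width: 0.0851
gripper_force: 0.0
clock: 2.92
position: [0.5803, 0.0311, 0.2498]
ee_rot: [-0.144, 0.7, 0.699, 0.024]
contact_force: [1.6, -0.3, -0.3]
width: 0.085
gripper_force: 0.0
clock: 3.92
position: [0.5806, 0.0311, 0.2496]
ee_rot: [-0.239, 0.194, 0.95, 0.041]
contact_force: [-0.9, 0.5, -0.9]
width: 0.085
gripper_force: 0.0
clock: 4.17
position: [0.5803, 0.0312, 0.2499]
ee_rot: [-0.239, 0.197, 0.95, 0.04]
contact_force: [0.3, -0.2, 0.2]
width: 0.0849
gripper_force: 0.0
shift mm (tool now) [-24.    0.7  42.6] then rotvec deg [-0.01 -0.05 -0.15]
q [-0.13  0.54  1.19  0.12  1.9  -1.28] pos [0.5803 0.0312 0.2499] t 4.1667 F [ 0.3  -0.22  0.18] M [-0.068 -0.228  0.002]
top [[297.33324778 221.31082344]
 [299.75641453 211.25859729]]
side [[328.90927108 220.1891765 ]
 [336.86758872 207.27070144]]
```

```bash
cat >> h.py <<'E'
def pair(a,b,out,c1=(298,222),c2=(332,220),w=32):
    g=lambda f,c:cv2.resize(np.clip(cv2.imread(f'pics/{f}.png')[c[1]-w:c[1]+w,c[0]-w:c[0]+w].astype(float)*1.6,0,255).astype('uint8'),(400,400),interpolation=cv2.INTER_CUBIC)
    cv2.imwrite(f'pics/{out}.png',np.hstack([g(a,c1),g(b,c2)]))
E
python3 -c "
from h import *
pair('top1','side1','pair1')"
```

```text
(no output)
```

View pics/pair1.png

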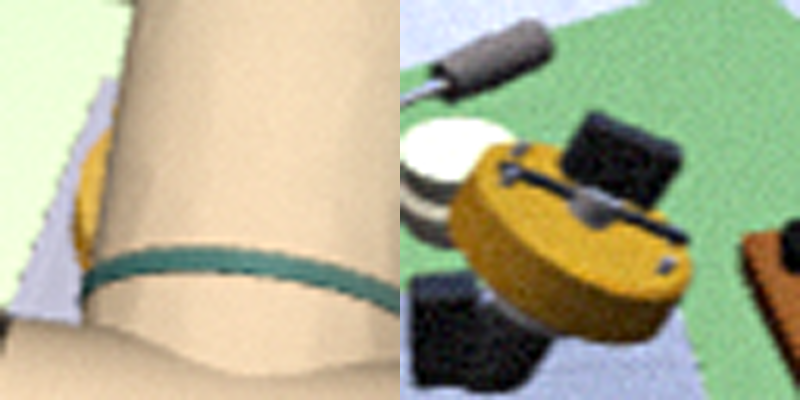

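The top view is blocked by the forearm. The side view shows the drum well: arm ends at crop (508,170) and (685,238), pegs at (520,150) and (668,267).

```bash
cat >> h.py <<'E'
def face(im,cpts,off=.008,c=(332,220),w=32):
    uv=(np.array(cpts,float)-[400,0])/(400/(2*w))-.5+[c[0]-w,c[1]-w]
    v=plane(im,uv,F+off*Z,Z)-F; a=np.c_[v@X,v@Y]; 
    for q in a: print((q*1000).round(1),'r',(np.hypot(*q)*1000).round(1),'ang',np.degrees(np.arctan2(q[1],q[0])).round(1))
    return a
E
python3 -c "
from h import *
im=shot('side')
print('arm');face(im,[(506,170),(687,239)],.008)
print('pegs');face(im,[(521,149),(667,265),(510,172)],.008)
print('bar top');a=face(im,[(595,112),(683,152)],.044)
print('bar mid of top edge')
"
```

```text
arm
[44.5 12. ] r 46.1 ang 15.1
[-44.6  11.9] r 46.2 ang 165.1
pegs
[ 33.2 -11.9] r 35.3 ang -19.8
[-28.4  41.6] r 50.4 ang 124.3
[42.6 12.4] r 44.4 ang 16.2
bar top
[19.5  3.3] r 19.8 ang 9.6
[-22.7   8.4] r 24.2 ang 159.7
bar mid of top edge
```

```bash
python3 - <<'E'
from h import *
t=shot('top'); s=shot('side')
tp=np.array([(240,213),(399,151),(288,258)])/6-.5+[245,190]
sp=(np.array([(521,149),(667,265),(506,167)],float)-[400,0])/6.25-.5+[300,188]
o1,d1=ray(t,tp); o2,d2=ray(s,sp); out=[]
for a,b in zip(d1,d2):
    A=np.c_[a,-b]; l=np.linalg.lstsq(A,o2-o1,rcond=None)[0]
    p,q=o1+l[0]*a,o2+l[1]*b; m=(p+q)/2; out.append(m); v=m-F
    print(m.round(4),'gap mm',(np.linalg.norm(p-q)*1000).round(1),'face xyz mm',(np.array([v@X,v@Y,v@Z])*1000).round(1))
E
```

```text
[0.5169 0.0845 0.1082] gap mm 0.0 face xyz mm [ 26.8 -26.8   0.8]
[0.5493 0.0149 0.0783] gap mm 0.7 face xyz mm [-36.3  26.2   0.4]
[0.496  0.0628 0.1173] gap mm 1.9 face xyz mm [41.2  1.   3.3]
```

Both views agree to within a few mm, and the given z = 95 mm fixes the height. I'll aim 2 mm further along −X and 38 mm above the face.

```bash
python3 -m pendant '[{"dx":-0.013,"dy":0,"dz":0,"rx":0,"ry":0,"rz":0,"hand":0.085},{"dx":-0.013,"dy":0.001,"dz":0,"rx":0,"ry":0,"rz":0,"hand":0.085},{"dx":0,"dy":0,"dz":0.02,"rx":0,"ry":0,"rz":0,"hand":0.07},{"dx":0,"dy":0,"dz":0.02,"rx":0,"ry":0,"rz":0,"hand":0.06},{"dx":0,"dy":0,"dz":0.02,"rx":0,"ry":0,"rz":0,"hand":0.05},{"dx":0,"dy":0,"dz":0.01,"rx":0,"ry":0,"rz":0,"hand":0.05},{"dx":0,"dy":0,"dz":0.01,"rx":0,"ry":0,"rz":0,"hand":0.05},{"dx":0,"dy":0,"dz":0.01,"rx":0,"ry":0,"rz":0,"hand":0.05},{"dx":0,"dy":0,"dz":0,"rx":0,"ry":0,"rz":0,"hand":0.05},{"dx":0,"dy":0,"dz":0,"rx":0,"ry":0,"rz":0,"hand":0.05}]'
python3 -c "
from h import *
togo(.038,-2); shot('side','side2'); pair('side2','side2','pair2',c1=(332,190),w=45)"
```

```text
clock: 5.25
position: [0.5626, 0.0383, 0.1583]
ee_rot: [-0.239, 0.196, 0.95, 0.04]
contact_force: [0.9, -0.3, -0.3]
width: 0.0499
gripper_force: 0.0
shift mm (tool now) [ 2.2 -0.5 34.8] then rotvec deg [-0.02 -0.05 -0.03]
q [-0.13  0.57  1.36  0.12  1.69 -1.3 ] pos [0.5626 0.0383 0.1583] t 5.25 F [ 0.92 -0.31 -0.28] M [-0.101 -0.233 -0.037]
```

View pics/pair2.png

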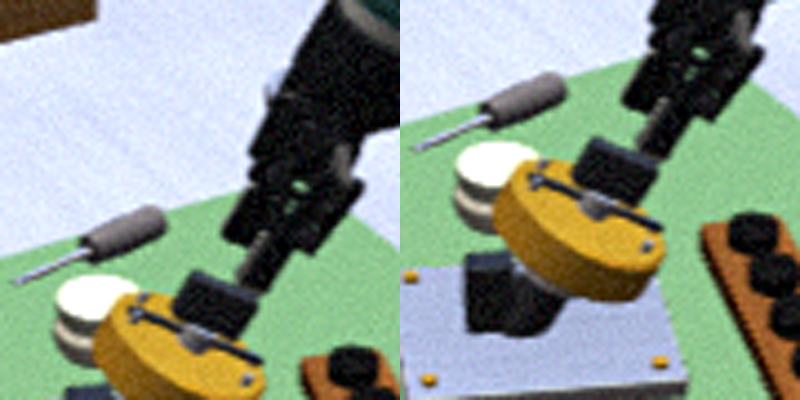

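```bash
python3 - <<'E'
from h import *
s=shot('side'); st=manip.get_state(); p=st['position']; Rn=rot(st['ee_rot'])
L=[[0,0,0],[0,.025,.012],[0,-.025,.012],[0,.025,.0],[0,-.025,0]]
uv=proj(s,np.r_[p+Rn.apply(L),[F+.044*Z,F+.044*Z+.023*X,F+.044*Z-.023*X]])
print(((uv+.5-[332-45,220-45])*400/90+[400,0]).round(0))
E
```

```text
[[651. 107.]
 [636. 102.]
 [648. 145.]
 [645.  86.]
 [658. 128.]
 [624. 146.]
 [590. 133.]
 [657. 159.]]
```

The tip falls where predicted, (648,145) against about (650,150) seen, and the bar matches its projection. I descend and close.

```bash
python3 -m pendant '[{"dx":0,"dy":0,"dz":0.01,"rx":0,"ry":0,"rz":0,"hand":0.05},{"dx":0,"dy":0,"dz":0.01,"rx":0,"ry":0,"rz":0,"hand":0.05},{"dx":0,"dy":0,"dz":0.01,"rx":0,"ry":0,"rz":0,"hand":0.05},{"dx":0,"dy":0,"dz":0.005,"rx":0,"ry":0,"rz":0,"hand":0.05},{"dx":0,"dy":0,"dz":0,"rx":0,"ry":0,"rz":0,"hand":0.05},{"dx":0,"dy":0,"dz":0,"rx":0,"ry":0,"rz":0,"hand":0.05}]'
python3 -m pendant '[{"dx":0,"dy":0,"dz":0,"rx":0,"ry":0,"rz":0,"hand":0.025},{"dx":0,"dy":0,"dz":0,"rx":0,"ry":0,"rz":0,"hand":0.02},{"dx":0,"dy":0,"dz":0,"rx":0,"ry":0,"rz":0,"hand":0.015},{"dx":0,"dy":0,"dz":0,"rx":0,"ry":0,"rz":0,"hand":0.005},{"dx":0,"dy":0,"dz":0,"rx":0,"ry":0,"rz":0,"hand":0.005},{"dx":0,"dy":0,"dz":0,"rx":0,"ry":0,"rz":0,"hand":0.005},{"dx":0,"dy":0,"dz":0,"rx":0,"ry":0,"rz":0,"hand":0.005}]' 40
python3 -c "
from h import *
togo(.038,-2); s=manip.get_state();print('tool F',rot(s['ee_rot']).inv().apply(s['contact_force']).round(2), rot(s['ee_rot']).inv().apply(s['moment']).round(3))
shot('side','side3')"
```

```text
clock: 5.85
position: [0.5466, 0.0445, 0.1271]
ee_rot: [-0.24, 0.196, 0.95, 0.04]
contact_force: [0.4, -0.9, 0.4]
width: 0.0499
gripper_force: 0.0
clock: 6.43
position: [0.5458, 0.0397, 0.1282]
ee_rot: [-0.24, 0.196, 0.95, 0.036]
contact_force: [-3.3, -10.6, 3.4]
width: 0.0137
gripper_force: 40.1
shift mm (tool now) [2.2 4.4 0.6] then rotvec deg [-0.54 -0.01 -0.16]
q [-0.12  0.57  1.44  0.11  1.61 -1.31] pos [0.5458 0.0397 0.1282] t 6.4333 F [ -3.3  -10.65   3.36] M [-1.366  0.451  0.815]
tool F [  0.45 -11.17  -3.24] [ 1.647 -0.14  -0.043]
```

Gripped (13.7 mm wide, 40 N). The knob lies about 5 mm towards tool −y, so I relieve that.

```bash
python3 -m pendant '[{"dx":0,"dy":-0.0025,"dz":0,"rx":0,"ry":0,"rz":0,"hand":0.005},{"dx":0,"dy":-0.0025,"dz":0,"rx":0,"ry":0,"rz":0,"hand":0.005},{"dx":0,"dy":0,"dz":0,"rx":0,"ry":0,"rz":0,"hand":0.005},{"dx":0,"dy":0,"dz":0,"rx":0,"ry":0,"rz":0,"hand":0.005}]'
cat >> h.py <<'E'
def feel():
    s=manip.get_state(); Rn=rot(s['ee_rot']); k=Rn.as_matrix()[:,0]
    print('t',s['clock'],'toolF',Rn.inv().apply(s['contact_force']).round(1),'toolM',Rn.inv().apply(s['moment']).round(3),'w',round(s['width'],4),'q',np.round(s['qpos'],2))
    v=s['position']-F; print('knob ang',np.degrees(np.arctan2(k@Y,k@X)).round(1),'tcp in face mm',(np.array([v@X,v@Y,v@Z])*1000).round(1))
E
python3 -c "
from h import *
feel(); shot('side','side4')
im=shot('side'); import itertools
c=[330,220]; f=im['frame'][170:270,270:390].astype(int)
print(f[45:70,55:60].tolist()[0])"
```

```text
clock: 6.82
position: [0.5456, 0.0393, 0.1282]
ee_rot: [-0.238, 0.197, 0.95, 0.04]
contact_force: [1.3, -1.8, 4.3]
width: 0.0131
gripper_force: 40.5
t 6.8167 toolF [ 0.3 -1.2 -4.7] toolM [ 0.283 -0.086  0.146] w 0.0131 q [-0.13  0.57  1.44  0.11  1.61 -1.31]
knob ang -2.0 tcp in face mm [-2.   4.8 38.7]
[[102, 77, 32], [30, 28, 23], [4, 3, 11], [22, 23, 24], [0, 0, 3]]
```

```bash
cat >> h.py <<'E'
F=F+.0048*Y
def ring(im,save=None,off=.006):
    n=400; g=(np.arange(n)-n/2)/n*.12
    xx,yy=np.meshgrid(g,-g)
    uv=proj(im,F+off*Z+xx.reshape(-1,1)*X+yy.reshape(-1,1)*Y).reshape(n,n,2).astype(np.float32)
    r=cv2.remap(cv2.cvtColor(im['frame'],cv2.COLOR_RGB2BGR),uv[...,0],uv[...,1],cv2.INTER_LINEAR)
    if save: cv2.imwrite(f'pics/{save}.png',np.clip(r.astype(float)*1.6,0,255).astype('uint8'))
    pol=[]
    for a in range(-180,180,3):
        t=np.radians(a); R_=np.arange(.039,.0445,.001)
        px=(n/2+R_*np.cos(t)/.12*n).astype(int); py=(n/2-R_*np.sin(t)/.12*n).astype(int)
        q=r[py,px].astype(float).mean(0); pol.append((a,(q[2]-q[0])/(q.sum()+1)*3,q.sum()/3))
    return np.array(pol)
E
python3 - <<'E'
from h import *
p=ring(shot('side'),'rect1')
print(' '.join(f'{int(a)}:{c:.1f}/{b:.0f}' for a,c,b in p))
E
```

```text
-180:-0.3/54 -177:-0.2/73 -174:-0.0/86 -171:0.2/97 -168:0.3/102 -165:0.2/104 -162:0.2/105 -159:0.1/103 -156:0.1/92 -153:0.0/70 -150:-0.0/45 -147:0.0/26 -144:-0.0/20 -141:-0.1/18 -138:-0.2/11 -135:0.3/9 -132:0.1/7 -129:0.4/6 -126:0.4/7 -123:0.2/7 -120:0.1/19 -117:0.1/30 -114:0.1/45 -111:0.0/48 -108:-0.1/31 -105:-0.2/17 -102:-0.2/13 -99:-0.7/12 -96:-0.4/14 -93:-0.2/16 -90:-0.1/20 -87:-0.2/28 -84:0.0/53 -81:0.1/81 -78:0.1/97 -75:0.1/102 -72:0.1/101 -69:0.1/100 -66:0.1/99 -63:0.1/100 -60:0.1/102 -57:0.1/102 -54:0.1/104 -51:0.0/105 -48:-0.1/107 -45:-0.1/107 -42:-0.0/108 -39:0.0/108 -36:0.2/107 -33:0.3/104 -30:0.4/99 -27:0.6/90 -24:0.7/84 -21:0.8/83 -18:0.9/81 -15:0.9/78 -12:0.9/73 -9:0.7/66 -6:0.5/58 -3:0.2/51 0:-0.0/51 3:-0.1/62 6:-0.1/66 9:-0.1/56 12:0.2/50 15:0.7/57 18:1.1/69 21:1.2/81 24:1.2/89 27:1.2/89 30:1.1/89 33:1.1/89 36:1.1/89 39:1.1/89 42:1.1/91 45:1.0/95 48:1.1/93 51:1.1/90 54:1.1/91 57:1.1/93 60:1.2/91 63:1.2/90 66:1.2/92 69:1.1/94 72:1.1/94 75:1.1/93 78:1.2/89 81:1.2/90 84:1.1/91 87:1.1/92 90:1.1/91 93:1.2/89 96:1.2/88 99:1.2/89 102:1.1/90 105:1.1/92 108:1.1/92 111:1.1/91 114:1.1/92 117:1.1/94 120:1.1/92 123:1.0/90 126:0.9/88 129:0.7/85 132:0.5/83 135:0.4/88 138:0.3/94 141:0.4/99 144:0.5/101 147:0.7/100 150:0.9/96 153:0.9/90 156:1.0/82 159:1.0/72 162:0.9/60 165:0.7/45 168:0.4/30 171:-0.1/21 174:-0.3/24 177:-0.4/35
```

View pics/rect1.png

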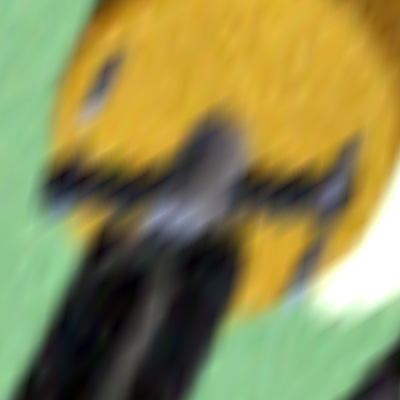

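The rectified view works: the arm lies along x, a peg touches its right end, and the free left peg is at (100,90), about 138°. Now I turn in the − sense (tool rz +), 30° first.

```bash
python3 -m pendant '[{"dx":0,"dy":0,"dz":0,"rx":0,"ry":0,"rz":5,"hand":0.005},{"dx":0,"dy":0,"dz":0,"rx":0,"ry":0,"rz":5,"hand":0.005},{"dx":0,"dy":0,"dz":0,"rx":0,"ry":0,"rz":5,"hand":0.005},{"dx":0,"dy":0,"dz":0,"rx":0,"ry":0,"rz":5,"hand":0.005},{"dx":0,"dy":0,"dz":0,"rx":0,"ry":0,"rz":5,"hand":0.005},{"dx":0,"dy":0,"dz":0,"rx":0,"ry":0,"rz":5,"hand":0.005},{"dx":0,"dy":0,"dz":0,"rx":0,"ry":0,"rz":0,"hand":0.005},{"dx":0,"dy":0,"dz":0,"rx":0,"ry":0,"rz":0,"hand":0.005},{"dx":0,"dy":0,"dz":0,"rx":0,"ry":0,"rz":0,"hand":0.005},{"dx":0,"dy":0,"dz":0,"rx":0,"ry":0,"rz":0,"hand":0.005}]'
cat >> h.py <<'E'
def blobs(p):  # non-brass stretches of the ring on the visible side
    m=(p[:,1]<.75); print('nonbrass',[(int(a),round(c,1),int(b)) for (a,c,b),k in zip(p,m) if k and 0<=a<=177])
E
python3 -c "
from h import *
feel(); blobs(ring(shot('side'),'rect2'))"
```

```text
clock: 7.8
position: [0.545, 0.0384, 0.1284]
ee_rot: [-0.241, 0.435, 0.867, -0.024]
contact_force: [0.2, -5.5, 5.9]
width: 0.0131
gripper_force: 40.7
t 7.8 toolF [-2.  -4.8 -6.3] toolM [ 0.575 -0.252  0.095] w 0.0131 q [-0.13  0.57  1.44  0.11  1.61 -0.79]
knob ang -32.1 tcp in face mm [-1.7  1.1 38.7]
nonbrass [(105, np.float64(0.6), 95), (108, np.float64(0.2), 99), (111, np.float64(0.2), 100), (114, np.float64(0.3), 103), (117, np.float64(0.6), 102), (135, np.float64(0.7), 52), (138, np.float64(0.4), 38), (141, np.float64(0.1), 29), (144, np.float64(-0.2), 28), (147, np.float64(-0.2), 34), (150, np.float64(0.1), 45), (153, np.float64(0.3), 57), (156, np.float64(0.6), 69)]
```

The drum followed: the peg moved from 138° to 111°, still the same gap ahead of the arm. I go on.

```bash
python3 -m pendant '[{"dx":0,"dy":0,"dz":0,"rx":0,"ry":0,"rz":5,"hand":0.005},{"dx":0,"dy":0,"dz":0,"rx":0,"ry":0,"rz":5,"hand":0.005},{"dx":0,"dy":0,"dz":0,"rx":0,"ry":0,"rz":5,"hand":0.005},{"dx":0,"dy":0,"dz":0,"rx":0,"ry":0,"rz":5,"hand":0.005},{"dx":0,"dy":0,"dz":0,"rx":0,"ry":0,"rz":0,"hand":0.005},{"dx":0,"dy":0,"dz":0,"rx":0,"ry":0,"rz":0,"hand":0.005},{"dx":0,"dy":0,"dz":0,"rx":0,"ry":0,"rz":0,"hand":0.005},{"dx":0,"dy":0,"dz":0,"rx":0,"ry":0,"rz":0,"hand":0.005},{"dx":0,"dy":0,"dz":0,"rx":0,"ry":0,"rz":0,"hand":0.005},{"dx":0,"dy":0,"dz":0,"rx":0,"ry":0,"rz":0,"hand":0.005}]'
python3 -c "
from h import *
feel(); blobs(ring(shot('side'),'rect3'))"
python3 -m pendant '[{"dx":0,"dy":0,"dz":0,"rx":0,"ry":0,"rz":5,"hand":0.005},{"dx":0,"dy":0,"dz":0,"rx":0,"ry":0,"rz":5,"hand":0.005},{"dx":0,"dy":0,"dz":0,"rx":0,"ry":0,"rz":5,"hand":0.005},{"dx":0,"dy":0,"dz":0,"rx":0,"ry":0,"rz":5,"hand":0.005},{"dx":0,"dy":0,"dz":0,"rx":0,"ry":0,"rz":0,"hand":0.005},{"dx":0,"dy":0,"dz":0,"rx":0,"ry":0,"rz":0,"hand":0.005},{"dx":0,"dy":0,"dz":0,"rx":0,"ry":0,"rz":0,"hand":0.005},{"dx":0,"dy":0,"dz":0,"rx":0,"ry":0,"rz":0,"hand":0.005},{"dx":0,"dy":0,"dz":0,"rx":0,"ry":0,"rz":0,"hand":0.005},{"dx":0,"dy":0,"dz":0,"rx":0,"ry":0,"rz":0,"hand":0.005}]'
python3 -c "
from h import *
feel(); blobs(ring(shot('side'),'rect4'))"
```

```text
clock: 8.68
position: [0.5443, 0.0382, 0.1286]
ee_rot: [-0.233, 0.579, 0.778, -0.066]
contact_force: [-1.0, -5.9, 8.1]
width: 0.0133
gripper_force: 40.8
t 8.6833 toolF [-3.  -5.7 -7.7] toolM [ 0.722 -0.461  0.12 ] w 0.0133 q [-0.13  0.57  1.44  0.11  1.61 -0.44]
knob ang -52.1 tcp in face mm [-1.   1.6 38.6]
nonbrass [(87, np.float64(0.4), 86), (90, np.float64(0.0), 92), (93, np.float64(0.2), 96), (96, np.float64(0.6), 97), (120, np.float64(0.7), 45), (123, np.float64(0.2), 34), (126, np.float64(-0.4), 32), (129, np.float64(-0.3), 45), (132, np.float64(-0.1), 62), (135, np.float64(0.2), 79), (138, np.float64(0.4), 91), (141, np.float64(0.7), 96), (174, np.float64(0.7), 96), (177, np.float64(0.7), 96)]
clock: 9.57
position: [0.5436, 0.0381, 0.1289]
ee_rot: [-0.219, 0.706, 0.666, -0.106]
contact_force: [-2.4, -6.1, 8.5]
width: 0.0133
gripper_force: 40.9
t 9.5667 toolF [-5.1 -5.8 -7.4] toolM [ 0.77  -0.748  0.121] w 0.0133 q [-0.13  0.57  1.45  0.11  1.61 -0.09]
knob ang -72.1 tcp in face mm [-0.4  1.9 38.6]
nonbrass [(66, np.float64(0.7), 93), (69, np.float64(0.3), 93), (72, np.float64(0.2), 89), (75, np.float64(0.5), 87), (102, np.float64(0.7), 50), (105, np.float64(0.1), 43), (108, np.float64(-0.2), 45), (111, np.float64(-0.2), 59), (114, np.float64(0.0), 75), (117, np.float64(0.3), 86), (120, np.float64(0.6), 93), (177, np.float64(0.7), 96)]
```

Still following (peg at 71°, arm at about 107° with the trailing peg on it). I continue in 20° steps.

```bash
python3 -m pendant '[{"dx":0,"dy":0,"dz":0,"rx":0,"ry":0,"rz":5,"hand":0.005},{"dx":0,"dy":0,"dz":0,"rx":0,"ry":0,"rz":5,"hand":0.005},{"dx":0,"dy":0,"dz":0,"rx":0,"ry":0,"rz":5,"hand":0.005},{"dx":0,"dy":0,"dz":0,"rx":0,"ry":0,"rz":5,"hand":0.005},{"dx":0,"dy":0,"dz":0,"rx":0,"ry":0,"rz":0,"hand":0.005},{"dx":0,"dy":0,"dz":0,"rx":0,"ry":0,"rz":0,"hand":0.005},{"dx":0,"dy":0,"dz":0,"rx":0,"ry":0,"rz":0,"hand":0.005},{"dx":0,"dy":0,"dz":0,"rx":0,"ry":0,"rz":0,"hand":0.005},{"dx":0,"dy":0,"dz":0,"rx":0,"ry":0,"rz":0,"hand":0.005},{"dx":0,"dy":0,"dz":0,"rx":0,"ry":0,"rz":0,"hand":0.005}]'
python3 -c "
from h import *
feel(); blobs(ring(shot('side'),'rect5'))"
python3 -m pendant '[{"dx":0,"dy":0,"dz":0,"rx":0,"ry":0,"rz":5,"hand":0.005},{"dx":0,"dy":0,"dz":0,"rx":0,"ry":0,"rz":5,"hand":0.005},{"dx":0,"dy":0,"dz":0,"rx":0,"ry":0,"rz":5,"hand":0.005},{"dx":0,"dy":0,"dz":0,"rx":0,"ry":0,"rz":5,"hand":0.005},{"dx":0,"dy":0,"dz":0,"rx":0,"ry":0,"rz":0,"hand":0.005},{"dx":0,"dy":0,"dz":0,"rx":0,"ry":0,"rz":0,"hand":0.005},{"dx":0,"dy":0,"dz":0,"rx":0,"ry":0,"rz":0,"hand":0.005},{"dx":0,"dy":0,"dz":0,"rx":0,"ry":0,"rz":0,"hand":0.005},{"dx":0,"dy":0,"dz":0,"rx":0,"ry":0,"rz":0,"hand":0.005},{"dx":0,"dy":0,"dz":0,"rx":0,"ry":0,"rz":0,"hand":0.005}]'
python3 -c "
from h import *
feel(); blobs(ring(shot('side'),'rect6'))"
```

```text
clock: 10.45
position: [0.5429, 0.0383, 0.1293]
ee_rot: [-0.198, 0.81, 0.533, -0.143]
contact_force: [-3.6, -6.3, 10.0]
width: 0.0131
gripper_force: 41.0
t 10.45 toolF [-7.4 -5.4 -8.2] toolM [ 0.732 -0.964  0.135] w 0.0131 q [-0.13  0.57  1.45  0.11  1.61  0.26]
knob ang -92.1 tcp in face mm [ 0.4  2.  38.6]
nonbrass [(48, np.float64(0.6), 96), (51, np.float64(0.1), 91), (54, np.float64(0.2), 81), (84, np.float64(0.7), 50), (87, np.float64(-0.0), 36), (90, np.float64(-0.3), 39), (93, np.float64(0.1), 62), (96, np.float64(0.4), 81), (174, np.float64(0.7), 97), (177, np.float64(0.7), 96)]
clock: 11.33
position: [0.5425, 0.0387, 0.1295]
ee_rot: [-0.17, 0.89, 0.384, -0.176]
contact_force: [-4.3, -5.7, 12.1]
width: 0.013
gripper_force: 41.1
t 11.3333 toolF [-9.2 -4.4 -9.7] toolM [ 0.475 -1.157  0.07 ] w 0.013 q [-0.13  0.57  1.45  0.11  1.61  0.61]
knob ang -112.1 tcp in face mm [ 1.   1.7 38.6]
nonbrass [(27, np.float64(0.6), 102), (30, np.float64(0.2), 102), (33, np.float64(0.2), 81), (36, np.float64(0.4), 71), (69, np.float64(-0.1), 36), (72, np.float64(-0.1), 50), (75, np.float64(0.2), 72), (78, np.float64(0.7), 89), (177, np.float64(0.7), 92)]
```

```bash
python3 -m pendant '[{"dx":-0.003,"dy":-0.002,"dz":-0.002,"rx":0,"ry":0,"rz":0,"hand":0.005},{"dx":0,"dy":0,"dz":0,"rx":0,"ry":0,"rz":5,"hand":0.005},{"dx":0,"dy":0,"dz":0,"rx":0,"ry":0,"rz":5,"hand":0.005},{"dx":0,"dy":0,"dz":0,"rx":0,"ry":0,"rz":5,"hand":0.005},{"dx":0,"dy":0,"dz":0,"rx":0,"ry":0,"rz":0,"hand":0.005},{"dx":0,"dy":0,"dz":0,"rx":0,"ry":0,"rz":0,"hand":0.005},{"dx":0,"dy":0,"dz":0,"rx":0,"ry":0,"rz":0,"hand":0.005},{"dx":0,"dy":0,"dz":0,"rx":0,"ry":0,"rz":0,"hand":0.005},{"dx":0,"dy":0,"dz":0,"rx":0,"ry":0,"rz":0,"hand":0.005},{"dx":0,"dy":0,"dz":0,"rx":0,"ry":0,"rz":0,"hand":0.005}]'
python3 -c "
from h import *
feel(); blobs(ring(shot('side'),'rect7'))"
python3 -m pendant '[{"dx":0,"dy":0,"dz":0,"rx":0,"ry":0,"rz":5,"hand":0.005},{"dx":0,"dy":0,"dz":0,"rx":0,"ry":0,"rz":5,"hand":0.005},{"dx":0,"dy":0,"dz":0,"rx":0,"ry":0,"rz":5,"hand":0.005},{"dx":0,"dy":0,"dz":0,"rx":0,"ry":0,"rz":0,"hand":0.005},{"dx":0,"dy":0,"dz":0,"rx":0,"ry":0,"rz":0,"hand":0.005},{"dx":0,"dy":0,"dz":0,"rx":0,"ry":0,"rz":0,"hand":0.005},{"dx":0,"dy":0,"dz":0,"rx":0,"ry":0,"rz":0,"hand":0.005},{"dx":0,"dy":0,"dz":0,"rx":0,"ry":0,"rz":0,"hand":0.005},{"dx":0,"dy":0,"dz":0,"rx":0,"ry":0,"rz":0,"hand":0.005}]'
python3 -c "
from h import *
feel(); blobs(ring(shot('side'),'rect8'))"
```

```text
clock: 12.22
position: [0.5421, 0.039, 0.1299]
ee_rot: [-0.147, 0.933, 0.265, -0.194]
contact_force: [-4.4, 1.9, -8.2]
width: 0.0132
gripper_force: 40.1
t 12.2167 toolF [-0.1 -0.4  9.5] toolM [-0.081  0.342 -0.195] w 0.0132 q [-0.13  0.56  1.45  0.11  1.61  0.86]
knob ang -127.0 tcp in face mm [ 1.6  1.7 38.7]
nonbrass [(21, np.float64(0.5), 100), (24, np.float64(0.1), 101), (27, np.float64(0.1), 75), (30, np.float64(0.4), 64), (51, np.float64(0.7), 66), (54, np.float64(-0.0), 41), (57, np.float64(-0.3), 26), (60, np.float64(0.5), 42), (63, np.float64(0.4), 77), (66, np.float64(0.0), 96), (69, np.float64(0.2), 84)]
clock: 13.02
position: [0.5419, 0.0394, 0.1301]
ee_rot: [-0.121, 0.96, 0.141, -0.212]
contact_force: [-5.1, 4.2, -7.7]
width: 0.0132
gripper_force: 39.9
t 13.0167 toolF [-0.2 -2.8  9.8] toolM [ 0.192  0.334 -0.036] w 0.0132 q [-0.13  0.56  1.45  0.11  1.61  1.13]
knob ang -142.0 tcp in face mm [ 2.   1.3 38.7]
nonbrass [(21, np.float64(0.5), 100), (24, np.float64(0.1), 102), (27, np.float64(0.1), 80), (30, np.float64(0.3), 67), (33, np.float64(0.6), 62), (36, np.float64(0.6), 54), (39, np.float64(-0.0), 37), (42, np.float64(-0.3), 28), (45, np.float64(0.4), 27), (63, np.float64(0.6), 102), (66, np.float64(0.1), 105), (69, np.float64(0.2), 85)]
```

The drum now hangs free: its pegs stay at 26° and 67° while the arm goes from 57° to 42°. The arm is 5–7° past midway, so I turn back 6° and ease the wrist force.

```bash
python3 -m pendant '[{"dx":0,"dy":-0.001,"dz":0.001,"rx":0,"ry":0,"rz":-3,"hand":0.005},{"dx":0,"dy":0,"dz":0,"rx":0,"ry":0,"rz":-3,"hand":0.005},{"dx":0,"dy":0,"dz":0,"rx":0,"ry":0,"rz":0,"hand":0.005},{"dx":0,"dy":0,"dz":0,"rx":0,"ry":0,"rz":0,"hand":0.005},{"dx":0,"dy":0,"dz":0,"rx":0,"ry":0,"rz":0,"hand":0.005},{"dx":0,"dy":0,"dz":0,"rx":0,"ry":0,"rz":0,"hand":0.005},{"dx":0,"dy":0,"dz":0,"rx":0,"ry":0,"rz":0,"hand":0.005},{"dx":0,"dy":0,"dz":0,"rx":0,"ry":0,"rz":0,"hand":0.005},{"dx":0,"dy":0,"dz":0,"rx":0,"ry":0,"rz":0,"hand":0.005},{"dx":0,"dy":0,"dz":0,"rx":0,"ry":0,"rz":0,"hand":0.005},{"dx":0,"dy":0,"dz":0,"rx":0,"ry":0,"rz":0,"hand":0.005},{"dx":0,"dy":0,"dz":0,"rx":0,"ry":0,"rz":0,"hand":0.005}]'
python3 -c "
from h import *
feel(); blobs(ring(shot('side','side9'),'rect9'))"
```

```text
clock: 14.07
position: [0.5419, 0.0393, 0.1301]
ee_rot: [-0.13, 0.951, 0.19, -0.204]
contact_force: [-4.8, -1.0, -5.8]
width: 0.0131
gripper_force: 40.4
t 14.0667 toolF [-2.5  1.3  7.1] toolM [-0.393 -0.124  0.159] w 0.0131 q [-0.13  0.56  1.45  0.11  1.61  1.02]
knob ang -136.0 tcp in face mm [ 1.9  1.4 38.7]
nonbrass [(18, np.float64(0.7), 99), (21, np.float64(0.3), 99), (24, np.float64(0.0), 96), (27, np.float64(0.2), 80), (30, np.float64(0.6), 74), (42, np.float64(0.6), 55), (45, np.float64(-0.3), 32), (48, np.float64(-0.3), 27), (51, np.float64(0.6), 31), (63, np.float64(0.4), 99), (66, np.float64(-0.0), 100), (69, np.float64(0.4), 90)]
```

View pics/rect9.png

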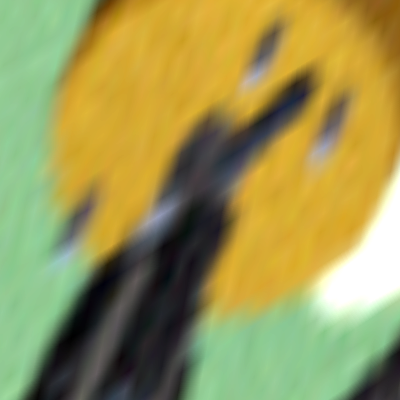

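The rectified view shows the arm end at (303,85), clear and midway between the pegs at (262,60) and (332,130). In angles that is 47° between 25° and 66°. The drum and knob are still and the grip is 40 N.

```bash
python3 -c "
from rig import manip
print(manip.sign_off())"
```

```text
the job is handed in; nothing more can be done
None
```

I handed the job in with the drum hanging free, heavy side at the bottom, the cross-arm about 2° from midway between its pegs by the last picture, and the knob still gripped at 40 N; no verdict came back.

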